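# Sound the blind bore in the log round with the depth gauge

### The arm

A 7-joint arm with a two-finger parallel gripper is mounted at the origin on the work surface. World frame = base frame: x ahead of the robot, y to its left, z up, the work surface at z = 0. Lengths are in m, angles in rad, forces in N, time in s.
With the tool pointing down it reaches from about 0.425 to 0.95 m from the base axis. Payload 4.7 kg.
Tool frame: the origin (TCP) lies between the finger pads; the fingertips stand 25 mm ahead of it and the grasp point (between the pads) lies 6 mm ahead of it; z points along the fingers, y is the line along which they close (so a half turn about z gives the same grasp; the last joint's range is limited). The gripper opens to 85 mm and grips with 20 to 120 N. Pads are 22 mm wide; open, the fingers measure 114 mm over their backs; the gripper's body (76 mm by 85 mm) begins 54 mm behind the grasp point. The pads swing forward as they close: fully open they stand 13 mm farther back than shut.
Start: joints at [-1.368, 0.469, -0.049, 1.532, 0.024, 1.141, -0.082], TCP at [0.155, 0.657, 0.256] pointing down, gripper open.
Joint ranges: [-2.59, 2.59], [-0.33, 1.99], [-1.39, 1.29], [0.1, 2.45], [-1.04, 4.18], [0.21, 1.99], [-2.66, 2.66]. Speed limits (rad/s): [2.57, 2.57, 3.14, 3.14, 3.14, 3.14, 3.14].

### API

Orientations are given as a 3x3 rotation matrix whose columns are the frame's x, y, z axes.
In Python, from rig import * gives the robot as it stands. Calls block until the motion is done:
- movep(position, orientation): joint-space move of the TCP to a pose.
- move_l(position, attitude=None, feed=0.15, until_force=None): straight line of the TCP; attitude=None keeps the orientation; feed is the mean speed in m/s. With until_force (N) it stops when the force on the tool has changed by that much, and returns True; else False.
- move_joints(angles): joint-space move.
- command_gripper(opening, newtons=None): finger opening in m; newtons is the grip in N (None keeps the last); returns when the fingers have stopped.
- sleep(seconds).
- inverse_kinematics(position, orientation): joint angles nearest the present ones, or None.
- sense(): the state.
- camera(name): name is "side" or "top"; returns (picture, depth): 400x640x3 uint8, red, green, blue; 400x640 float32, m along the optical axis (not along the pixel's ray), 0 where there is no reading.
- camera_params(name): a dict with "K" (3x3 intrinsics, pixels), "position" and "rotation" of the camera in the world. Camera axes: x right, y down, z forward; pixel columns grow to the right and rows downward; lengths in m; the calibration is good to about 2 mm. A picture is of the moment at which its call begins. camera_params takes no time and is no camera call.
A pose or a line that the arm cannot do raises Unreachable and nothing moves.
- finish_job(): hands the job in; it is judged then, once.
The state is a dict: "time_s": time; "joint_pos": joint angles; "qd": joint speeds; "joint_efforts": joint torques, N m; "position": TCP position; "tcp_rot": TCP orientation; "wrist_force": force on the tool from outside, world axes, zero at the start; "ft_torque": the same for the moment, N m; "finger_gap": finger opening in m; "gripper_force": force on a finger pad.
Only numpy, scipy, OpenCV 4.12 (cv2) and the standard library are available. Lean on these libraries where they do the work, as an engineer would, in place of code of your own. Each camera call takes 0.05 s, during which the arm holds its last target. There are 200 camera calls.

### The job

On the deli counter a wooden depth gauge stands in its block. Take it by its square handle, lower its rod into the empty bore of the log round so that the rim pushes the sliding stop ring up the rod (do not move the ring with the fingers), and go on until the rod bottoms out; keep it gently but positively pressed on the bottom for about two seconds, without forcing it. Then let go and leave the gauge standing upright in the bore, rod on the bottom and ring on the rim, with the goods around it left where they are.

Things in the scene. Friction and masses are not known exactly. Their poses are not given: they have to be found in the camera images.
- gauge: the depth gauge, a loose upright tool 138 mm tall, about 160 g with its ring: a steel rod of 10 mm diameter (foot bevelled 1.5 mm wide, 2 mm high) from 0 to 92 mm, topped by a square wooden handle 24 x 24 mm, from 92 to 138 mm above the foot. Origin at the centre of the rod's foot, z up along the rod to the handle, x and y square to the handle's faces. At the start it stands in the gauge block, foot 20 mm above the counter.
- rod_tip (a point): centre of the foot (lower end) of the gauge's rod, the same point as the gauge's origin
- grip (a point): centre of the gauge's square handle, 115 mm above the foot; same axes as the gauge
- stop_ring: the gauge's sliding stop, a steel disc of 36 mm diameter, 10 mm thick, on the rod. Origin at the centre of its lower face, z up along the rod. At the start its lower face is 25 mm above the foot (its lowest place); it can slide up to 73 mm above the foot. It stays where it is left: stiff friction of about 4 N resists it, so the gauge's own weight does not push the rod through it. It may only be moved by the log's rim.
- log: the log round with the bore: a fixed, bark-edged wooden cylinder of 120 mm diameter, 80 mm tall, flat light top, one vertical bore of 13 mm diameter in its centre (no cone stands on it, unlike the other log rounds at the edges of the counter). Origin at the centre of its underside, z up.
- bore_mouth (a point): centre of the bore's mouth, level with the log's top (80 mm above the counter); the mouth is bevelled 2 mm wide and 2 mm deep. The bore is blind with a hard, rigid bottom; its depth is different every time, anywhere from 38 to 62 mm, and its bottom (bore_floor) is not measured; the ring, met at 25 mm, always slides 13 to 37 mm before the rod bottoms.
- rest: the gauge block: a fixed dark wooden block 70 x 70 x 45 mm with a 13 mm wide, 25 mm deep hole in the centre of its top, in which the gauge stands at the start with its ring resting on the block's top. Origin at the centre of its underside, z up.
- jar: bystander: a closed glass jar, 60 mm diameter, 85 mm tall. Origin under its centre, z up.
- wax_cheese: bystander: a round red waxed cheese, 84 mm diameter, 45 mm tall. Origin under its centre, z up.
- goat_cheese: bystander: a round white cheese, 64 mm diameter, 30 mm tall. Origin under its centre, z up.
- ham_pack: bystander: a flat pack 100 x 140 x 30 mm. Origin under its centre, z up.
- preserve: bystander: a closed jar, 56 mm diameter, 75 mm tall. Origin under its centre, z up.
- salami_pack: bystander: a brown pack 70 x 150 x 35 mm. Origin under its centre, z up.
- cider: bystander: a green glass bottle, 72 mm diameter, 240 mm tall. Origin under its centre, z up.
There are look-alikes about, which are no part of the job. What is meant by the gauge is not green or red, and is the smaller of those in its own colour.

How it is judged:
By the outcome, as a careful person would: the job done as asked, in the order asked, and still so for the second after the job is handed in, with the robot touching nothing.
It also fails if it takes over 53 s, if anything falls off the work surface, if the arm or the gripper's body presses on something with over 40 N, if the wrist force passes 120 N, or if a joint passes its speed limit or range.

## Working session

There is one attempt and no reset: what is moved stays moved. The work goes in short steps, each a Python script; the robot and the scene stay as the last script left them, time stands still between calls to the robot, and variables do not carry over. Pictures are saved under pics/ and viewed, at most 10 in all, crops included, and the job is handed in when it is done.

```bash
mkdir -p pics; python3 - <<'E'
from rig import *
import cv2,numpy as np
for n in("side","top"):
    p,d=camera(n); cv2.imwrite(f"pics/{n}0.png",p[:,:,::-1]); np.save(f"pics/{n}0.npy",d)
    c=camera_params(n); print(n,c)
print(sense())
E
```

```text
side {'K': array([[503.74414975,   0.        , 321.51322174],
       [  0.        , 503.74414975, 195.78616797],
       [  0.        ,   0.        ,   1.        ]]), 'position': array([0.39745428, 0.8473031 , 0.92509953]), 'rotation': array([[-0.98150133, -0.14855032,  0.12078052],
       [-0.19095862,  0.71416041, -0.67343129],
       [ 0.01378177, -0.68403779, -0.72931636]])}
top {'K': array([[471.08251534,   0.        , 322.8128522 ],
       [  0.        , 471.08251534, 192.23909054],
       [  0.        ,   0.        ,   1.        ]]), 'position': array([0.48065422, 0.09840517, 1.32618057]), 'rotation': array([[ 0.02898655, -0.99830065,  0.05055281],
       [-0.99957666, -0.02907611, -0.00103696],
       [ 0.00250508, -0.05050135, -0.99872085]])}
{'time_s': 0.1, 'joint_pos': array([-1.36789145,  0.46934253, -0.04859698,  1.53358769,  0.02409955,
        1.14100944, -0.08232464]), 'qd': array([-0.00058812, -0.0007706 , -0.00243518, -0.00240744, -0.00068903,
        0.00170591, -0.0009805 ]), 'joint_efforts': array([ 7.95867927e-04, -5.11514425e+01, -4.69074422e-02, -2.38390231e+01,
        1.07728699e-02,  4.33101231e-03, -9.50958224e-06]), 'position': array([0.15494243, 0.65647221, 0.25537304]), 'tcp_rot': array([[-9.73254791e-01,  2.29728085e-01, -3.44882494e-04],
       [ 2.29728335e-01,  9.73253260e-01, -1.72735546e-03],
       [-6.11640507e-05, -1.76038626e-03, -9.99998449e-01]]), 'wrist_force': array([ 0.23766651, -0.27756258, -0.5635842 ]), 'ft_torque': array([ 0.04457138, -0.00101263, -0.01883762]), 'gripper_force': 0.0, 'finger_gap': 0.08536297333769859}
```

View pics/top0.png

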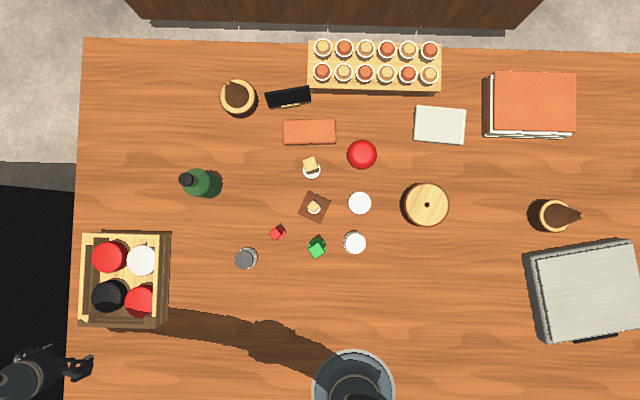

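View pics/side0.png

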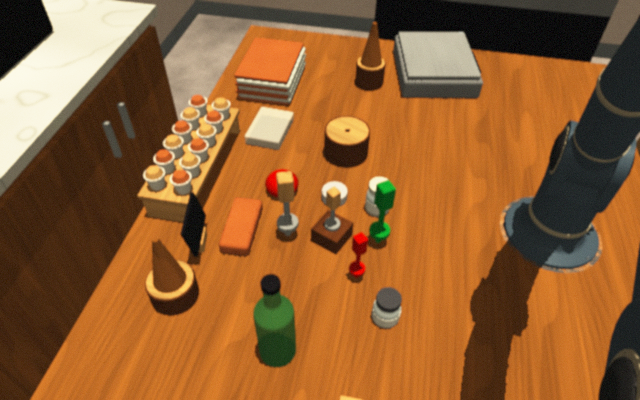

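The gauge is the light wood handle in the dark block: top (313,207), side (333,205). The larger look-alike is at top (311,165). The bored log is at top (427,204), side (347,135). I'll measure these next.

```bash
cat > h.py <<'E'
import numpy as np,cv2
from rig import *
def ray(n,uv,z):
    "intersect pixel ray with plane z"
    c=camera_params(n); d=c["rotation"]@np.linalg.solve(c["K"],[uv[0],uv[1],1]); o=c["position"]
    return o+d*(z-o[2])/d[2]
def cloud(n,depth):
    c=camera_params(n); v,u=np.mgrid[:400,:640]
    p=np.stack([u,v,np.ones_like(u)],-1)@np.linalg.inv(c["K"]).T*depth[...,None]
    return p@c["rotation"].T+c["position"]
def proj(n,P):
    c=camera_params(n); q=c["K"]@(c["rotation"].T@(np.array(P)-c["position"])); return q[:2]/q[2]
E
python3 - <<'E'
from h import *
T=cv2.imread("pics/top0.png");S=cv2.imread("pics/side0.png")
a=cv2.resize(T[180:240,285:345],(400,400),interpolation=cv2.INTER_CUBIC)
b=cv2.resize(S[180:260,300:380],(400,400),interpolation=cv2.INTER_CUBIC)
cv2.imwrite("pics/c1.png",np.hstack([a,b]))
for n in("top","side"):
    P=cloud(n,np.load(f"pics/{n}0.npy"))
    x,y,z=P[...,0],P[...,1],P[...,2]
    u0,v0=(427,204) if n=="top" else (347,133)
    m=np.zeros(z.shape,bool); m[v0-30:v0+30,u0-35:u0+35]=1
    m&=(abs(z-.08)<.006); (c,r)=cv2.minEnclosingCircle(P[m][:,:2].astype(np.float32)); print(n,"log",c,r,m.sum(),z[m].mean())
    u0,v0=(313,207) if n=="top" else (333,200)
    m=np.zeros(z.shape,bool); m[v0-20:v0+25,u0-20:u0+20]=1
    mm=m&(abs(z-.158)<.006); q=P[mm]; print("handle",len(q),q.mean(0),cv2.minAreaRect(q[:,:2].astype(np.float32)))
    mm=m&(abs(z-.045)<.005); q=P[mm]; print("block",len(q),q.mean(0),cv2.minAreaRect(q[:,:2].astype(np.float32)))
# dark bore
g=cv2.cvtColor(T,cv2.COLOR_BGR2GRAY).astype(float)[196:213,418:436]; w=np.clip(110-g,0,None); v,u=np.mgrid[196:213,418:436]
uv=[(w*u).sum()/w.sum(),(w*v).sum()/w.sum()];print("bore top",uv,ray("top",uv,.08))
g=cv2.cvtColor(S,cv2.COLOR_BGR2GRAY).astype(float)[122:138,338:357]; w=np.clip(110-g,0,None); v,u=np.mgrid[122:138,338:357]
uv=[(w*u).sum()/w.sum(),(w*v).sum()/w.sum()];print("bore side",uv,ray("side",uv,.08))
E
```

```text
top log (0.5189203023910522, -0.17773281037807465) 0.060392290353775024 1566 0.08037334879887635
handle 87 [0.50416934 0.12153007 0.15763109] ((0.5048884749412537, 0.1217530369758606), (0.022878240793943405, 0.02282608114182949), 46.649478912353516)
block 500 [0.50439886 0.12194977 0.04503712] ((0.5041897296905518, 0.12156298756599426), (0.06961598992347717, 0.06990835815668106), 66.83229064941406)
side log (0.5153543949127197, -0.1780349761247635) 0.06351633369922638 1129 0.08201654592919445
handle 116 [0.50265945 0.12419339 0.1587761 ] ((0.5030825734138489, 0.1221143901348114), (0.024818625301122665, 0.02463926561176777), 48.983882904052734)
block 206 [0.5039502  0.10235795 0.04698737] ((0.5050371885299683, 0.09661972522735596), (0.08680437505245209, 0.04675130546092987), 12.769585609436035)
bore top [np.float64(426.5547520661157), np.float64(204.24690082644628)] [ 0.51991745 -0.17827905  0.08      ]
bore side [np.float64(347.0833333333333), np.float64(130.03571428571428)] [ 0.51688118 -0.17889608  0.08      ]
```

View pics/c1.png

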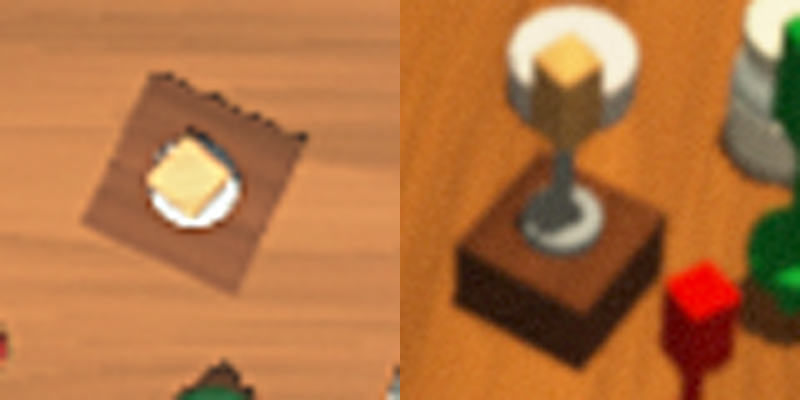

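The crop shows the gauge upright in its block, ring on the block top, with the handle turned about 45° (block about 67°). Next I'll check the neighbours' heights for gripper clearance.

```bash
python3 - <<'E'
from h import *
P=cloud("top",np.load("pics/top0.npy"))
for nm,u0,v0,r in(("big",311,165,14),("green",317,248,13),("red",277,232,10),("cheeseR",362,154,18),("w1",360,203,14),("w2",354,243,14),("bottle",200,182,25),("jar",246,258,14)):
    q=P[v0-r:v0+r,u0-r:u0+r].reshape(-1,3); zm=np.percentile(q[:,2],99.); t=q[q[:,2]>zm-.012]; print(nm,zm.round(3),t.mean(0).round(3))
from math import *
for p in ((.504,.122,.141),(.504,.122,.27),(.518,-.1785,.25)):
  for a in (46,136,-44,-134):
    y=np.array([cos(radians(a)),sin(radians(a)),0]);z=np.array([0,0,-1.]);R=np.stack([np.cross(y,z),y,z],1)
    q=inverse_kinematics(p,R); print(p,a,None if q is None else np.round(q,2))
E
```

```text
big 0.194 [0.605 0.131 0.196]
green 0.188 [0.399 0.11  0.21 ]
red 0.142 [0.433 0.215 0.15 ]
cheeseR 0.051 [ 0.652 -0.004  0.062]
w1 0.036 [ 0.519 -0.002  0.042]
w2 0.091 [0.412 0.01  0.097]
bottle 0.242 [0.553 0.402 0.288]
jar 0.08 [0.362 0.298 0.101]
(0.504, 0.122, 0.141) 46 [-0.61  0.37  0.36  2.03 -0.18  0.77  0.66]
(0.504, 0.122, 0.141) 136 [-0.39  0.35  0.09  2.02 -0.04  0.77  2.1 ]
(0.504, 0.122, 0.141) -44 [-0.78  0.4   0.58  2.04 -0.3   0.78 -0.79]
(0.504, 0.122, 0.141) -134 [-1.13  0.59  1.12  2.06 -0.68  0.92 -1.97]
(0.504, 0.122, 0.27) 46 [-0.69  0.2   0.44  1.9  -0.1   1.05  0.59]
(0.504, 0.122, 0.27) 136 [-0.5   0.2   0.21  1.89 -0.05  1.05  2.1 ]
(0.504, 0.122, 0.27) -44 [-0.84  0.22  0.61  1.91 -0.14  1.06 -0.93]
(0.504, 0.122, 0.27) -134 [-1.21  0.33  1.13  1.93 -0.34  1.09 -2.28]
(0.518, -0.1785, 0.25) 46 [-0.47  0.37  0.94  1.88 -0.34  1.06  1.41]
(0.518, -0.1785, 0.25) 136 [ 1.01  0.44 -0.99  1.81  0.4   1.12  2.26]
(0.518, -0.1785, 0.25) -44 [-0.48  0.37  0.95  1.88 -0.34  1.06 -0.16]
(0.518, -0.1785, 0.25) -134 [-0.58  0.44  1.12  1.89 -0.45  1.1  -1.62]
```

```bash
cat >> h.py <<'E'
_a=np.radians(-44); _y=np.array([np.cos(_a),np.sin(_a),0]); _z=np.array([0,0,-1.]); R=np.stack([np.cross(_y,_z),_y,_z],1)
def st(t=""):
    s=sense(); print(t,"t",round(s["time_s"],2),"p",s["position"].round(4),"F",s["wrist_force"].round(2),"gap",round(s["finger_gap"],4),"gf",round(s["gripper_force"],1)); return s
def snap(n,name):
    p,d=camera(n); cv2.imwrite(f"pics/{name}.png",p[:,:,::-1]); np.save(f"pics/{name}.npy",d); return p,d
E
python3 - <<'E'
from h import *
s=sense()
move_l([.155,.656,.40],feed=.25)
movep([.504,.122,.38],R); st("above")
command_gripper(.05,40)
move_l([.504,.122,.20],feed=.2); st("mid")
p,_=snap("side","s1"); snap("top","t1")
cv2.imwrite("pics/s1c.png",cv2.resize(p[100:260,230:430,::-1],(750,600)))
E
```

```text
above t 3.1 p [0.5039 0.1234 0.3799] F [0.24 0.43 0.48] gap 0.0854 gf 0.0
mid t 4.59 p [0.5048 0.1221 0.201 ] F [ 0.55 -0.38  1.23] gap 0.0499 gf 0.0
```

View pics/s1c.png

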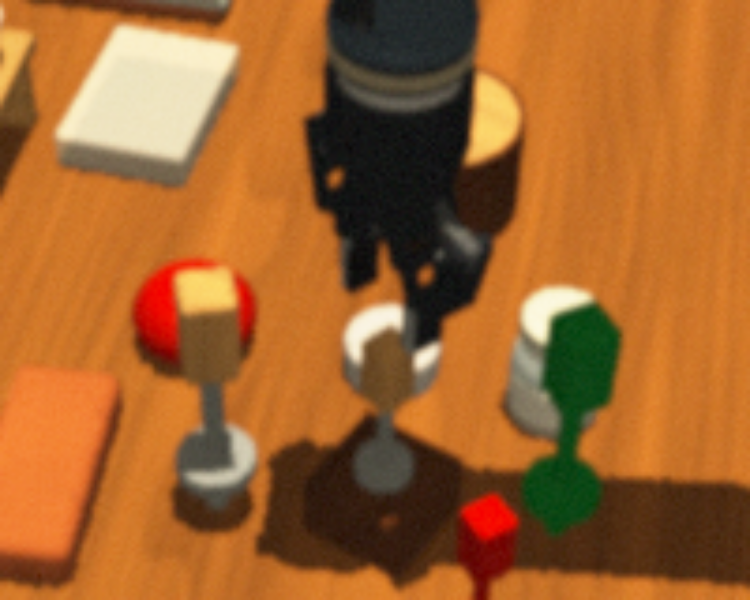

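The side view shows the open fingers centred just above the gauge handle (crop 385,340), with the neighbours clear. I'll descend under a force guard and grip.

```bash
python3 - <<'E'
from h import *
hit=move_l([.504,.122,.142],feed=.1,until_force=5); st(f"down hit={hit}")
if not hit:
    command_gripper(.0,40); st("grip")
    move_l([.504,.122,.20],feed=.06); st("lift1")
    move_l([.504,.122,.29],feed=.15); st("lift2")
    snap("top","t2"); p,_=snap("side","s2")
    cv2.imwrite("pics/s2c.png",cv2.resize(p[80:240,230:430,::-1],(750,600)))
E
```

```text
down hit=False t 5.42 p [0.5045 0.122  0.1424] F [ 0.31 -0.02 -0.63] gap 0.0499 gf 0.0
grip t 5.77 p [0.5046 0.1221 0.1427] F [0.04 0.97 4.04] gap 0.024 gf 40.9
lift1 t 6.88 p [0.5037 0.122  0.1996] F [ 0.46 -1.25 -1.08] gap 0.0234 gf 40.6
lift2 t 7.63 p [0.5033 0.1219 0.2891] F [ 0.01  0.74 -1.28] gap 0.024 gf 40.6
```

View pics/s2c.png

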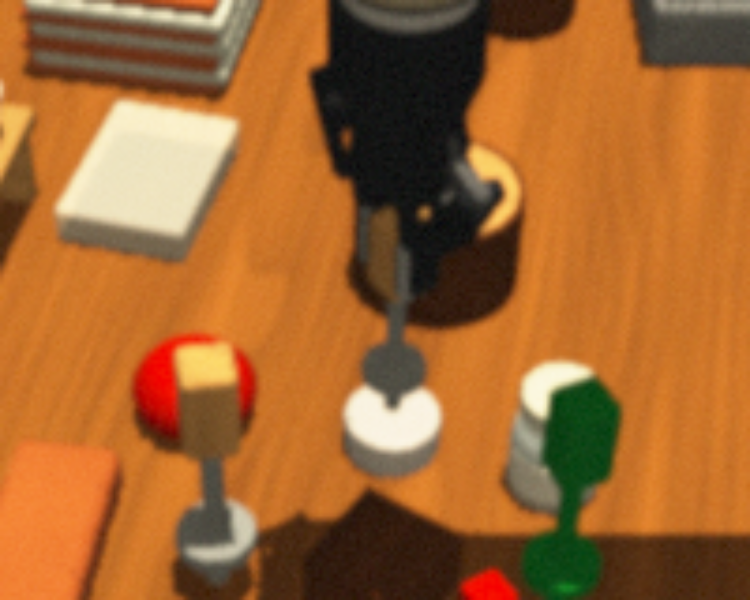

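The gauge is held (gap 24 mm), with its ring and rod hanging below the handle at crop (395,370). I'll carry it over the bore and look from there.

```bash
python3 - <<'E'
from h import *
B=[.5185,-.1783]
movep([*B,.29],R); st("over")
move_l([*B,.228],feed=.1); sleep(.3); s=st("low"); print(s["tcp_rot"].round(3))
p,_=snap("side","s3"); q,_=snap("top","t3")
a=cv2.resize(p[85:160,310:385,::-1],(600,600),interpolation=cv2.INTER_CUBIC)
for P,c in(((*B,.08),(0,0,255)),((*B,.1053),(0,255,0)),((*B,.1303),(255,0,0)),((*B,.1973),(255,0,255))):
    uv=(proj("side",P)-[310,85]+.5)*8-.5; print(P,proj("side",P)); cv2.drawMarker(a,tuple(int(round(v)) for v in uv),c,cv2.MARKER_CROSS,14,1)
cv2.imwrite("pics/s3c.png",a)
E
```

```text
over t 8.88 p [ 0.519  -0.1765  0.2896] F [ 0.88  0.46 -1.28] gap 0.0242 gf 40.6
low t 9.95 p [ 0.5187 -0.1784  0.2284] F [-0.49 -0.47 -0.72] gap 0.0237 gf 40.6
[[ 0.695  0.719  0.001]
 [ 0.719 -0.695 -0.   ]
 [ 0.001  0.001 -1.   ]]
(0.5185, -0.1783, 0.08) [346.43833194 130.09606815]
(0.5185, -0.1783, 0.1053) [346.92602553 122.47630692]
(0.5185, -0.1783, 0.1303) [347.42169444 114.73193873]
(0.5185, -0.1783, 0.1973) [348.8221946   92.85041904]
```

View pics/s3c.png

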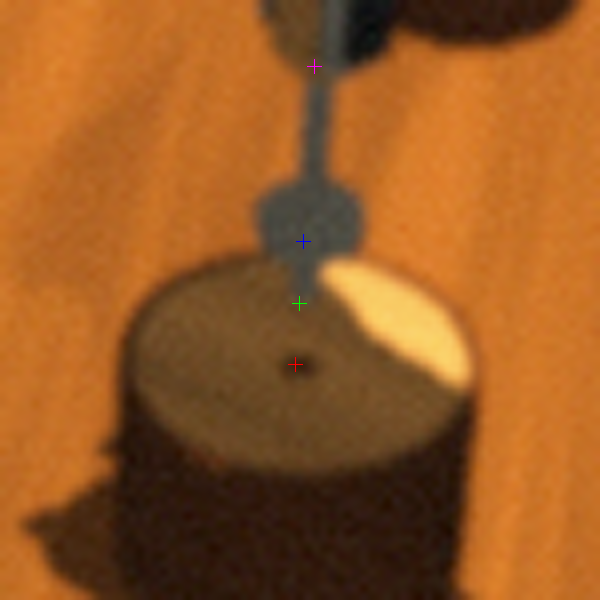

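The tip (crop 303,297) is about 0.7 mm to the image right of the bore (297,365) and otherwise on target. I'll nudge x by +0.7 mm and enter the bore, stopping before the ring meets the rim.

```bash
python3 - <<'E'
from h import *
B=[.5192,-.1783]
move_l([*B,.228],feed=.05); sleep(.2); st("pre")
hit=move_l([*B,.184],feed=.03,until_force=5); st(f"in hit={hit}"); sleep(.3)
f=[]
for _ in range(6): f.append(sense()["wrist_force"]); sleep(.03)
print(np.mean(f,0).round(2),np.std(f,0).round(2)); st()
E
```

```text
pre t 10.5 p [ 0.5192 -0.1783  0.228 ] F [ 0.3  -0.17 -1.73] gap 0.0239 gf 40.6
in hit=False t 12.12 p [ 0.5193 -0.1783  0.1842] F [ 0.01  0.18 -1.44] gap 0.0238 gf 40.6
[-0.26  0.02 -1.57] [0.5  0.13 0.43]
 t 12.62 p [ 0.5192 -0.1783  0.184 ] F [-0.3   0.34 -1.45] gap 0.024 gf 40.6
```

```bash
python3 - <<'E'
from h import *
B=[.5192,-.1783]
hit=move_l([*B,.138],feed=.012,until_force=10); st(f"hit={hit}")
for _ in range(3): sleep(.1); st()
E
```

```text
hit=True t 15.29 p [ 0.5194 -0.1783  0.1475] F [-1.12  0.69  4.35] gap 0.024 gf 41.0
 t 15.39 p [ 0.5194 -0.1783  0.1475] F [-0.48  0.41  5.18] gap 0.0243 gf 41.1
 t 15.49 p [ 0.5193 -0.1783  0.1475] F [-0.37 -0.27  5.21] gap 0.024 gf 41.1
 t 15.59 p [ 0.5193 -0.1783  0.1475] F [-0.03 -0.27  5.07] gap 0.0239 gf 41.1
```

```bash
python3 - <<'E'
from h import *
B=[.5192,-.1783]
z0=.1475
for k in range(1,8):
    move_l([*B,z0-.0003*k],feed=.01); sleep(.06); f=np.mean([sense()["wrist_force"] for _ in range(3)],0)
    st(k)
    if f[2]>10: break
E
```

```text
1 t 15.9 p [ 0.5194 -0.1784  0.1475] F [-0.54  0.33  6.63] gap 0.0239 gf 41.2
2 t 16.21 p [ 0.5195 -0.1784  0.1475] F [-1.36  0.43  8.19] gap 0.0239 gf 41.4
3 t 16.52 p [ 0.5195 -0.1784  0.1474] F [-1.61  0.34 10.02] gap 0.0239 gf 41.6
```

The position stays at 0.1475 while the force rises, so the rod is on the bottom with about 7 N on it. Hold, ease off, release and retreat.

```bash
python3 - <<'E'
from h import *
B=[.5192,-.1783]
for _ in range(5): sleep(.5); st("hold")
move_l([*B,.1474],feed=.005); st("ease")
command_gripper(.06); st("open")
move_l([.5193,-.1783,.30],feed=.08); st("up")
move_l([.5193,-.02,.36],feed=.2); movep([.504,.30,.42],R); sleep(.3); st("away")
p,d=snap("side","s4"); q,e=snap("top","t4")
a=cv2.resize(p[70:160,300:390,::-1],(400,400),interpolation=cv2.INTER_CUBIC)
b=cv2.resize(q[165:245,385:465,::-1],(400,400),interpolation=cv2.INTER_CUBIC)
cv2.imwrite("pics/s4c.png",np.hstack([a,b]))
P=cloud("top",e); m=np.zeros((400,640),bool); m[165:245,385:465]=1
t=P[m&(P[...,2]>.145)&(P[...,2]<.19)]; print("handle top",t.mean(0),len(t),"expect z",.1475-.1227+.138)
E
```

```text
hold t 17.02 p [ 0.5195 -0.1784  0.1474] F [-1.87  0.97 10.59] gap 0.024 gf 41.6
hold t 17.52 p [ 0.5195 -0.1784  0.1474] F [-1.87  0.16  9.63] gap 0.0238 gf 41.6
hold t 18.02 p [ 0.5195 -0.1784  0.1475] F [-1.44  0.77 10.23] gap 0.0243 gf 41.6
hold t 18.52 p [ 0.5195 -0.1784  0.1474] F [-1.9   0.4  10.63] gap 0.0237 gf 41.6
hold t 19.02 p [ 0.5196 -0.1784  0.1475] F [-2.24  1.12 10.46] gap 0.0241 gf 41.6
ease t 19.32 p [ 0.5193 -0.1783  0.1475] F [-0.14 -0.25  5.09] gap 0.0239 gf 41.2
open t 19.77 p [ 0.519  -0.1782  0.1471] F [-0.28 -0.2  -0.86] gap 0.0596 gf 0.0
up t 21.82 p [ 0.5191 -0.1782  0.2996] F [-0.43  0.32 -0.34] gap 0.0601 gf 0.0
away t 24.36 p [0.5043 0.299  0.4201] F [ 0.11 -0.36 -0.33] gap 0.0599 gf 0.0
handle top [ 0.51843948 -0.17644303  0.1612406 ] 107 expect z 0.1628
```

View pics/s4c.png

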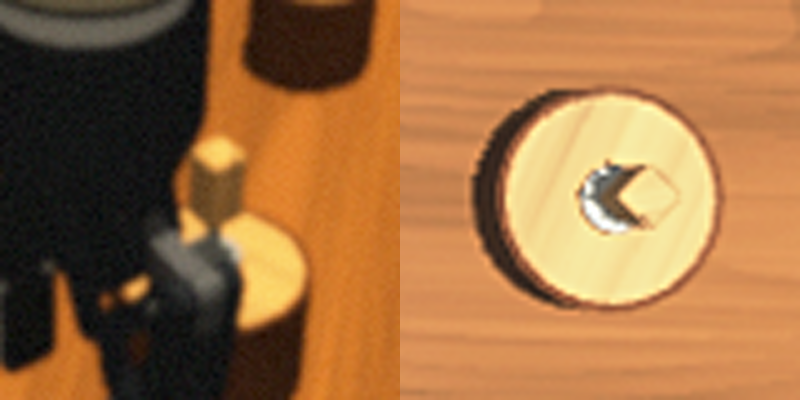

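View pics/t4.png

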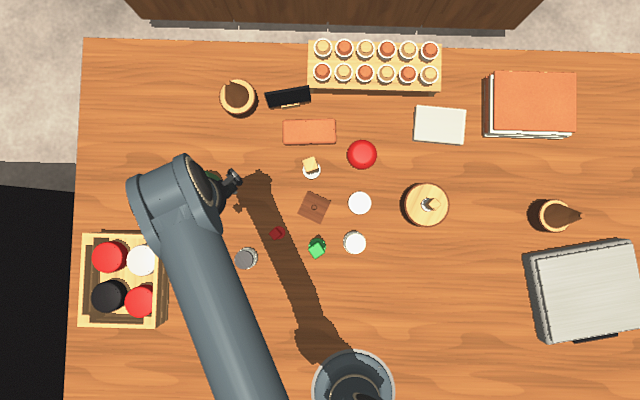

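The gauge stands upright in the bore (handle top at top pixel 436,204; ring around 427,205), and the goods look unmoved. A quick check of ring height from the saved depth, then I'll hand in.

```bash
python3 - <<'E'
from h import *
P=cloud("top",np.load("pics/t4.npy")); q=P[200:209,421:429]; print((q[...,2]*1000).round().astype(int))
r=[(P[...,2][165:245,385:465])]; a=P[165:245,385:465].reshape(-1,3); t=a[a[:,2]>.15]; print(t.mean(0), cv2.minAreaRect(t[:,:2].astype(np.float32)))
E
```

```text
[[ 80  75  89  86  93  93  90 126]
 [ 77  93  89  92  85  89 122 136]
 [ 85  90  92  90  93 117 135 151]
 [ 91  90  99  93 125 134 149 157]
 [ 91  92  94  92 130 137 152 164]
 [ 87  86  91  91 127 143 150 156]
 [ 88  92  91  93  89 124 141 149]
 [ 84  92  86  85  88  88 129 137]
 [ 80  93  90  91  88  92  86 121]]
[ 0.51036419 -0.11673712  0.41675172] ((0.4937872886657715, -0.048720329999923706), (0.030068181455135345, 0.2938866913318634), 10.94267749786377)
```

The ring top is at about 90 mm, so the ring sits on the 80 mm rim. Handing in.

```bash
python3 -c "
from rig import *
print(finish_job())"
```

```text
the job is handed in; nothing more can be done
None
```

The job is handed in: the gauge stands upright in the log's bore (about 55 mm deep) with its rod on the bottom and its ring on the rim. I held it pressed there with about 7 N for 2.5 s, then let go and backed off; the goods around it look unmoved.

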